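# Turn the size pan over onto the warmer beneath the low glass shelf

## Task

The washed size pan lies bottom up on the rubber drip mat beneath the low glass shelf. Turn it over, without letting it topple or drop, and stand it right way up in the middle of the warming plate, square to it and with its handle sticking out to the front, then let go. It is still wet and finished sheets lie in front, so keep its bowl under the shelf the whole time, do not bump the pan against the glass, and leave the jars alone.

Things in the scene. Friction and masses are not known exactly. Their poses are not given: they have to be found in the camera images.
- pan: Size pan, 0.18 to 0.28 kg: square open steel bowl 96 x 96 mm, 60 mm high outside, walls 4 mm, with a round straight handle from the middle of one wall. Origin: centre of the bowl's outer underside. z points from the bottom out of the open side (straight down while it lies bottom up); the handle points along -x, its axis 30 mm from underside and from rim. The whole bowl starts under the glass.
- grip (a point): Middle of the pan's round wooden grip, on its axis, at (-115, 0, 30) mm in the pan's frame. The grip, 21 mm in diameter, runs from 73 to 157 mm from the bowl's centre; a steel neck 14 mm in diameter joins it to the bowl's wall at 48 mm. It sticks out in front of the glass.
- handle_end (a point): Middle of the free end of the pan's handle, at (-157, 0, 30) mm in the pan's frame. The pan's weight is nearly all in the bowl (centre of mass at (-8, 0, 19) mm). The pan can stand on a side wall by itself: bowl then 96 mm tall on a 60 mm wide foot, handle axis 48 mm up.
- warmer: Flat square electric warming plate with a steel top, fixed, 120 mm deep (its x), 124 mm wide (its y) and 22 mm high, standing on the table under the shelf. Origin: centre of its underside on the table; its x axis points away from the robot, its front (rocker switch) faces -x.
- mat: Black rubber drip mat, fixed, 130 x 120 x 4 mm, on the table under the shelf on the other side; the pan lies on it at the start. Origin: centre of its underside.
- shelf: Low shelf, fixed: a clear glass board 260 mm deep, 800 mm wide, 10 mm thick on four thin posts (front posts 75 mm behind the front edge, 30 mm from the ends); underside 150 mm above the table. Open at front, back and ends. Origin: on the table, straight below the middle of the glass's front edge; x points under the shelf, away from the robot, y along the front edge.
- jar_a: Bystander: small paint jar, 48 mm in diameter, 62 mm high, standing under the shelf near its left end. Origin: centre of its underside.
- jar_b: Bystander: paint jar like jar_a, standing under the shelf near its right end. Origin: centre of its underside.
- jar_c: Bystander: larger paint jar, 56 mm in diameter, 80 mm high, standing under the rear of the shelf near the middle. Origin: centre of its underside.
Mind the look-alikes: they are no part of the job. Several things have the shape of the warmer; the one meant has the colours described above.

How it is judged (in metres and radians):
At the end, for the whole second after the job is handed in: The pan stands right way up (within 0.06 rad) and at rest on the warming plate, the bowl's centre within 20 mm of the plate's centre, square to the plate within 0.25 rad, handle to the front (angle between pan's own z axis and vertical below 0.06 rad and z of pan in the frame of warmer between 0.018 and 0.027 m and horizontal distance between pan and warmer below 0.02 m and angle between the x axis of pan and the x axis of warmer, either way round below 0.25 rad and x of handle_end in the frame of warmer below -0.1 m and linear speed of pan below 0.01 m/s and angular speed of pan below 0.05 rad/s); the robot touches nothing.
It fails at once if the bowl is brought out from under the shelf (its centre less than 20 mm behind the line of the front edge) (x of pan in the frame of shelf below 0.02 m).
It fails at once if the pan is bumped against the shelf (over 8 N) (contact force between pan and shelf above 8 N).
It fails at once if a jar is shifted by more than 15 mm (distance of any of jar_a, jar_b, jar_c from where it was at the start of the episode above 0.015 m).
It fails at once if the pan is let topple or drop (it turns faster than 7 rad/s or moves faster than 0.7 m/s) (angular speed of pan above 7 rad/s or linear speed of pan above 0.7 m/s).
It also fails if it takes over 72 s, if anything falls off the work surface, if the arm or the gripper's body presses on something with over 40 N, if the wrist force passes 120 N, or if a joint passes its speed limit or range.

## Robot

A 6-joint arm with a two-finger parallel gripper is mounted at the origin on the work surface. World frame = base frame: x ahead of the robot, y to its left, z up, the work surface at z = 0. Lengths are in mm, angles in degrees, forces in N, time in s.
With the tool pointing down it reaches from about 350 to 850 mm from the base axis. Payload 8.1 kg.
Tool frame: the origin (TCP) lies at the very end of the fingers, on their centre line; the grasp point (between the pads) lies 19 mm behind it; z points along the fingers, y is the line along which they close (so a half turn about z gives the same grasp; the last joint's range is limited). The gripper opens to 85 mm and grips with 20 to 120 N. Pads are 22 mm wide; open, the fingers measure 114 mm over their backs; the gripper's body (76 mm by 85 mm) begins 54 mm behind the grasp point. The pads swing forward as they close: fully open they stand 13 mm farther back than shut.
Start: joints at [-72.33, 7.471, 85.268, -0, 87.261, -4.893], TCP at [230.24, -554.071, 231.292] pointing down, gripper open.
Joint ranges: [-169.43, 169.43], [-51.17, 129.36], [1.28, 143.12], [-76.62, 256.62], [0, 156.53], [-152.29, 152.29]. Speed limits (degrees/s): [136.94, 136.94, 159.86, 180, 180, 180].

## Interface

Orientations are given as [roll, pitch, yaw] about the fixed x, y, z axes, in that order (R = Rz(yaw) Ry(pitch) Rx(roll)).
In Python, from bench import sense, eyes, job, models gives the robot as it stands. The module is installed in compiled form; this text tells all that it offers.
- The arm moves only by the tool apply_moves, never from a script. Its argument "rows" is a list of rows, each a list of 6 numbers: the shift along the tool's x, y, z in mm, then the turn, a rotation vector about the tool's x, y, z in rad. In form: [[dx, dy, dz, rx, ry, rz], ...]. A call has exactly 5 rows; each row shifts and turns the commanded pose from where the row before left it, along the tool's axes as they then stand; what a row does not reach is not made up. A row lasts 1/8 s, in which the tool goes at most 62.5 mm and 10.7 degrees, less where a joint would pass 70% of its speed; a pose out of reach is approached as far as the arm can. A call is refused whole if a number of a shift passes 62.5 or a number of a turn 0.188, either way. A call with a gripper value outside its range is refused whole. "fingers" is the finger opening in mm, from 0 to 85.4, set as the call begins (left out, the last holds). The fingers move at their own pace and stop on an object; "grip_force" is the grip in N (left out, the last holds). Time passes only in rows, so rows that do not move let the fingers close, or fill a call up. It gives the time, the measured TCP pose, the force, the opening and the grip force at its end, in the units of the state.
- sense(): the state, without advancing time (a new reading comes with each control period).
- eyes.snapshot(name): name is "scene" or "top"; returns (picture, depth): 480x640x3 uint8, red, green, blue; 480x640 float32, mm along the optical axis (not along the pixel's ray), 0 where there is no reading.
- eyes.get_calibration(name): a dict with "intrinsics" (3x3 intrinsics, pixels), "R" (3x3) and "t" (3): a world point X has camera coordinates R X + t. Camera axes: x right, y down, z forward; pixel columns grow to the right and rows downward; lengths in mm; the calibration is good to about 2 mm. A picture is of the moment at which its call begins. get_calibration takes no time and is no camera call.
- job.hand_in(): hands the job in; it is judged then, once.
Trained networks look in the newest picture that a camera, given by its name, has taken for a name from the list of things; names that differ only in an ending like _2 or _b are one class to them, and where a whole thing is asked for, a point or a joint stands for the part that bears it (a point fixed in the world has none). Each returns a list of dicts, best first, with "confidence" (0 to 1); they miss things now and then, are a little off and sometimes report something else, mostly with a low value. They report only what shows in the picture. A call takes as long as a camera call. They do not tell look-alikes from the thing itself.
- models.boxes_of(name, camera): "xyz" ([x, y, z] in mm, in world coordinates, good to about 4 mm: the middle of the surface that is visible of it).
- models.cut_out(name, camera): "pixels" (480x640 bool, what is visible of it).
- models.place_of(name, camera): "xyz" ([x, y, z] in mm, in world coordinates, good to about 4 mm: a listed point, or the origin of a listed thing).
The state is a dict: "time": time; "joint_pos": joint angles; "qd": joint speeds; "joint_efforts": joint torques, N m; "tool_pos": TCP position; "tcp_rot": TCP orientation; "ft_force": force on the tool from outside, world axes, zero at the start; "wrist_torque": the same for the moment, N m; "finger_gap": finger opening in mm; "grip_force": force on a finger pad.
Only numpy, scipy, OpenCV 4.12 (cv2) and the standard library are available. Lean on these libraries where they do the work, as an engineer would, in place of code of your own. Each camera call takes 0.05 s, during which the arm holds its last target. There are 200 camera calls.

## Working session

There is one attempt and no reset: what is moved stays moved. The work goes in short steps, Python scripts to look and compute and a tool call to move; the robot and the scene stay as the last step left them, time stands still between calls to the robot, and variables do not carry over. Pictures are saved under pics/ and viewed, at most 10 in all, crops included, and the job is handed in when it is done.

Besides the shell and the picture viewer there is one more tool, called as a command line: name --pt "numbers of a row" for each row, then --argument value for the rest. apply_moves: Moves the arm, as the interface text tells. Its arguments: {"type":"object","properties":{"rows":{"type":"array"},"fingers":{"type":"number"},"grip_force":{"type":"number"}},"required":["rows"]}

```bash
mkdir -p pics; cat > h.py <<'E'
import numpy as np, cv2
from scipy.spatial.transform import Rotation as Ro
from bench import sense, eyes, job, models
def deproj(c,u,v,d):
    k=eyes.get_calibration(c);K=np.array(k["intrinsics"]);p=np.linalg.inv(K)@np.stack([u*d,v*d,d]).reshape(3,-1)
    return (np.array(k["R"]).T@(p-np.array(k["t"]).reshape(3,1))).T
def proj(c,X):
    k=eyes.get_calibration(c);p=np.array(k["intrinsics"])@(np.array(k["R"])@np.array(X,float)+np.array(k["t"]).ravel());return p[:2]/p[2]
E
python3 - <<'E'
from h import *
for c in("scene","top"):
    p,d=eyes.snapshot(c); cv2.imwrite(f"pics/{c}0.png",p[:,:,::-1]); np.save(f"{c}d0.npy",d)
    for n in("pan","grip","handle_end","warmer","mat","shelf","jar_a","jar_c"):
        for r in models.place_of(n,c)[:4]: print(c,n,np.round(r["xyz"]),round(r["confidence"],2),proj(c,r["xyz"]).round())
s=sense();print(s["time"],s["tool_pos"],s["tcp_rot"],s["finger_gap"])
E
```

```text
scene grip [ 523. -109.   31.] 0.44 [282. 246.]
scene handle_end [ 481. -102.   33.] 0.56 [288. 232.]
scene warmer [213. 377.  -6.] 0.62 [467. 174.]
scene shelf [ 523. -108.   30.] 0.38 [283. 246.]
scene shelf [ 481. -107.   38.] 0.2 [285. 231.]
top pan [ 520. -108.   34.] 0.17 [382. 218.]
top grip [ 520. -109.   34.] 0.72 [383. 219.]
top handle_end [ 484. -104.   34.] 0.93 [381. 233.]
top warmer [622. 129.  -1.] 0.71 [286. 178.]
top warmer [206. 383.  -8.] 0.7 [175. 347.]
0.9 [ 230.23427993 -554.05282035  231.27470191] [-1.79997204e+02 -1.39073423e-03  2.25615904e+01] 85.52892369584346
```

View pics/scene0.png

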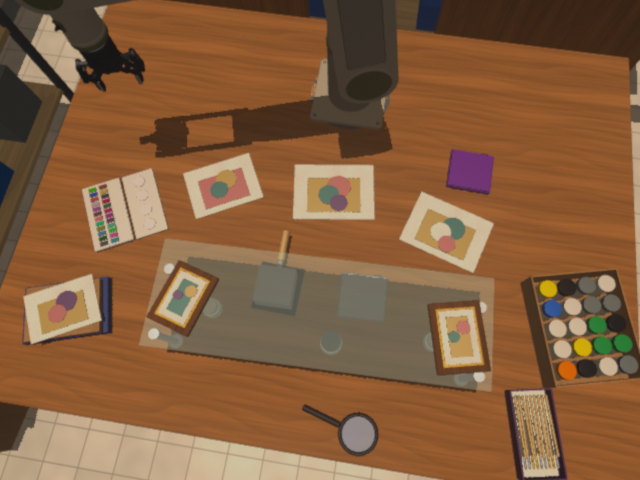

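View pics/top0.png

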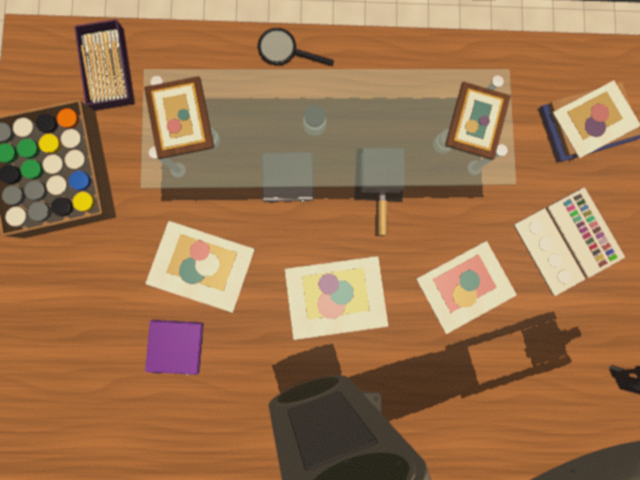

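The scene view shows the pan bowl at (277,287) with its handle at (285,245), the grey plate under the glass at (363,297), and a purple box at (470,171). In the top view the bowl is at (382,170), the handle at (382,215), the grey plate at (288,177), and the purple box at (175,347).

Warmer candidates, in top-view pixels, are the steel plate (288,177) and the purple box (175,347). I choose the steel one under the glass and will check it in a crop.

```bash
python3 - <<'E'
from h import *
a=cv2.imread("pics/top0.png")[140:245,250:420];b=cv2.imread("pics/scene0.png")[225:330,240:410]
cv2.imwrite("pics/crop1.png",np.vstack([cv2.resize(x,None,fx=2.85*1,fy=2.85,interpolation=cv2.INTER_CUBIC) for x in(a,b)]))
d=np.load("topd0.npy")
for n,uv in dict(plate=(288,175),bowl=(382,170),glass=(335,150),grip=(382,215),table=(335,225),front=(335,192)).items(): print(n,d[uv[1],uv[0]],deproj("top",np.array([uv[0]]),np.array([uv[1]]),np.array([d[uv[1],uv[0]]])).round(1))
k=eyes.get_calibration("top");print(-np.array(k["R"]).T@k["t"]);k=eyes.get_calibration("scene");print(-np.array(k["R"]).T@k["t"])
E
```

```text
plate 943.0486 [[592.2 112.6 162.7]]
bowl 954.9127 [[608.8 -87.9 158.8]]
glass 954.16125 [[649.6  13.7 160.4]]
grip 1060.3486 [[ 526.9 -105.7   45.1]]
table 1100.7461 [[505.8   3.7  -1.2]]
front 1107.6725 [[5.882e+02 5.000e+00 2.000e-01]]
[ 385.46165535   54.90624814 1091.96741372]
[ 880.71499778   89.31264114 1269.07883451]
```

View pics/crop1.png

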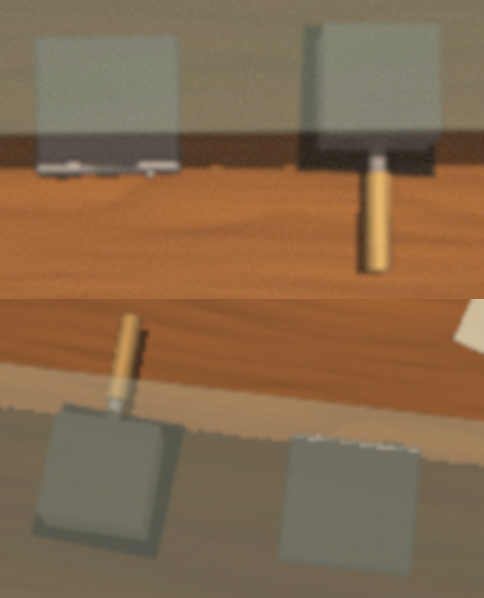

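```bash
python3 - <<'E'
from h import *
def pl(c,uv,z):
    k=eyes.get_calibration(c);R=np.array(k["R"]);C=-R.T@np.array(k["t"]).ravel();r=R.T@np.linalg.inv(np.array(k["intrinsics"]))@[uv[0],uv[1],1];return (C+r*(z-C[2])/r[2])[:2]
T=lambda a:(250+a[0]/2.85-.3,140+a[1]/2.85-.3)
S=lambda a:(240+a[0]/2.85-.3,225+(a[1]-299)/2.85-.3)
for n,c,f,q,z in[("plate","top",T,[(36,38),(178,36),(179,166),(38,168)],22),("plate","scene",S,[(292,437),(419,447),(410,573),(279,557)],22),
 ("pan","top",T,[(321,24),(440,24),(438,150),(319,150)],64),("pan","scene",S,[(63,406),(163,420),(150,541),(40,523)],64)]:
    X=np.array([pl(c,f(a),z) for a in q]);e=np.roll(X,-1,0)-X
    print(n,c,X.round(0).tolist(),"mean",X.mean(0).round(1),"len",np.linalg.norm(e,axis=1).round(),"ang",(np.degrees(np.arctan2(e[:,1],e[:,0]))%90).round(1))
# cloud
for c in("top","scene"):
    d=np.load(f"{c}d0.npy");v,u=np.mgrid[0:480,0:640];P=deproj(c,u.ravel(),v.ravel(),d.ravel().astype(float));P=P[d.ravel()>0]
    g=P[(abs(P[:,2]-160)<6)&(P[:,0]>450)]
    ys=np.arange(-300,320,40);fx=[g[abs(g[:,1]-y)<8][:,0].min() for y in ys]
    a=np.polyfit(ys,fx,1);print(c,"front",a,np.degrees(np.arctan(a[0])),np.ptp(np.array(fx)-np.polyval(a,ys)),"y",g[:,1].min(),g[:,1].max(), "zmed",np.median(g[:,2]))
    h=P[(P[:,2]>25)&(P[:,2]<60)&(P[:,0]>470)&(P[:,0]<560)&(P[:,1]>-140)&(P[:,1]<-70)]
    m=np.polyfit(h[:,0],h[:,1],1);print("handle",len(h),h.min(0).round(),h.max(0).round(),"axis y at 480,540",np.polyval(m,[480,540]),np.degrees(np.arctan(m[0])))
    p0=proj(c,(523,-108,34));print(p0)
E
```

```text
plate top [[677.0, 185.0], [682.0, 64.0], [568.0, 60.0], [564.0, 180.0]] mean [622.6 122.4] len [122. 113. 120. 113.] ang [2.3 1.6 2.1 2.6]
plate scene [[569.0, 62.0], [560.0, 181.0], [678.0, 187.0], [683.0, 67.0]] mean [622.7 124.5] len [119. 118. 120. 113.] ang [4.4 3.1 2.1 2.7]
pan top [[683.0, -55.0], [686.0, -155.0], [579.0, -153.0], [577.0, -55.0]] mean [ 631.2 -104.5] len [100. 107.  99. 106.] ang [ 1.5 89.1  1.3 89.6]
pan scene [[584.0, -148.0], [583.0, -55.0], [693.0, -47.0], [693.0, -146.0]] mean [638.2 -99.2] len [ 93. 111. 100. 109.] ang [ 0.8  4.4 89.8  0.8]
top front [-3.30380056e-02  5.72647663e+02] -1.8922500128940771 1.239134521048868 y -377.56386383193365 428.3616814673615 zmed 160.7194490556837
handle 287 [ 482. -117.   30.] [559. -97.  51.] axis y at 480,540 [-107.36012933 -106.02633575] 1.2734693090274538
[382.21943763 217.21579319]
scene front [-3.29829789e-02  5.72242418e+02] -1.8891006506110917 2.4026867689294704 y -377.28719557672804 430.3418232894765 zmed 159.64205206350277
handle 167 [ 480. -118.   31.] [544. -97.  53.] axis y at 480,540 [-106.25762367 -106.05675626] 0.19181352714151034
[282.47984726 245.90150785]
```

The close crop confirms it: the steel-topped plate (crop (107,105)) is the warmer. The pan lies bottom up with its handle to the front at (375,215).

Plan: grip the handle near the bowl, turn it 90° and stand it on its side wall. Then regrip, turn the other 90° and place it.

```bash
cat >> h.py <<'E'
def pose(P,phi,al=50,yaw=1.0,tip=14,back=0):
    a=np.radians(al);c,s=np.cos(a),np.sin(a)
    R0=np.array([[s,0,c],[0,-1,0],[c,0,-s]])
    R=Ro.from_euler('z',yaw,degrees=True)*Ro.from_euler('x',phi,degrees=True)*Ro.from_matrix(R0)
    return np.array(P,float)+R.as_matrix()[:,2]*(tip-back),R
def cur():
    s=sense();return np.array(s["tool_pos"]),Ro.from_euler('xyz',s["tcp_rot"],degrees=True)
def rows(tgt,n,start=None):
    """n equal rows from start (default measured) to tgt; returns row"""
    p,R=start or cur();q,Q=tgt
    w=(R.inv()*Q).as_rotvec()/n;st=Ro.from_rotvec(w)
    M=np.zeros((3,3));A=R
    for i in range(n): M+=A.as_matrix();A=A*st
    d=np.linalg.solve(M,np.array(q)-p)
    print("rows",n,np.round(d,1).tolist(),np.round(w,3).tolist(),"target",np.round(q,1),Q.as_euler('xyz',degrees=True).round(1))
def st():
    s=sense();print("t",round(s["time"],2),"q",np.round(s["joint_pos"],1),"p",np.round(s["tool_pos"],1),"rpy",np.round(s["tcp_rot"],1),"gap",round(s["finger_gap"],1),"F",np.round(s["ft_force"],1),"T",np.round(s["wrist_torque"],2),"g",np.round(s["grip_force"],1))
E
python3 - <<'E'
from h import *
st()
rows(pose((540,-106,34),0,back=110),20)
rows(pose((540,-106,34),0,back=110),15)
E
```

```text
t 0.9 q [-72.3   7.5  85.3   0.   87.3  -4.9] p [ 230.2 -554.1  231.3] rpy [-180.    -0.    22.6] gap 85.5 F [ 0.4 -0.2  0.3] T [-0.02  0.02 -0.05] g 0.0
rows 20 [14.5, -19.6, 11.2] [-0.007, 0.034, 0.018] target [ 478.3 -107.1  107.5] [180. -40.   1.]
rows 15 [19.5, -26.0, 14.8] [-0.009, 0.046, 0.024] target [ 478.3 -107.1  107.5] [180. -40.   1.]
```

apply_moves --pt "19.5 -26 14.8 -0.009 0.046 0.024" --pt "19.5 -26 14.8 -0.009 0.046 0.024" --pt "19.5 -26 14.8 -0.009 0.046 0.024" --pt "19.5 -26 14.8 -0.009 0.046 0.024" --pt "19.5 -26 14.8 -0.009 0.046 0.024" --fingers 38 --grip_force 110

```text
time: 1.52
tool_pos: [284.5, -396.8, 164.6]
tcp_rot: [178.2, -13.4, 15.8]
ft_force: [-0.4, 0.6, 0.8]
finger_gap: 38.0
grip_force: 0.0
```

apply_moves --pt "19.5 -26 14.8 -0.009 0.046 0.024" --pt "19.5 -26 14.8 -0.009 0.046 0.024" --pt "19.5 -26 14.8 -0.009 0.046 0.024" --pt "19.5 -26 14.8 -0.009 0.046 0.024" --pt "19.5 -26 14.8 -0.009 0.046 0.024"

```text
time: 2.15
tool_pos: [369.8, -246.5, 121.6]
tcp_rot: [177.9, -26.8, 9.0]
ft_force: [-0.1, 0.8, 0.4]
finger_gap: 37.9
grip_force: 0.0
```

apply_moves --pt "19.5 -26 14.8 -0.009 0.046 0.024" --pt "19.5 -26 14.8 -0.009 0.046 0.024" --pt "19.5 -26 14.8 -0.009 0.046 0.024" --pt "19.5 -26 14.8 -0.009 0.046 0.024" --pt "19.5 -26 14.8 -0.009 0.046 0.024"

```text
time: 2.78
tool_pos: [499.5, -118.9, 115.5]
tcp_rot: [-179.6, -39.1, 1.1]
ft_force: [-0.1, -0.5, -0.2]
finger_gap: 37.9
grip_force: 0.0
```

```bash
python3 - <<'E'
from h import *
st()
for f in(-20,20):
    rows(pose((540,-106,34),f,back=80),5)
E
```

```text
t 2.77 q [-35.  -36.6 143.1  32.1  45.2  36.6] p [ 499.5 -118.9  115.5] rpy [-179.6  -39.1    1.1] gap 37.9 F [-0.1 -0.5 -0.2] T [-0.04  0.28  0.03] g 0.0
rows 5 [-4.0, -6.8, 4.4] [-0.056, 0.003, -0.044] target [497.3 -89.5  81.5] [154.6 -37.2  17. ]
rows 5 [-4.5, 2.0, 4.9] [0.052, 0.003, 0.045] target [ 497.9 -124.    81.5] [-154.6  -37.2  -15. ]
```

```bash
cat > kin.py <<'E'
import numpy as np
from scipy.spatial.transform import Rotation as Ro
from scipy.optimize import least_squares
def fkR(q): return Ro.from_euler('z',q[0],degrees=True)*Ro.from_euler('y',q[1]+q[2],degrees=True)*Ro.from_euler('z',q[3],degrees=True)*Ro.from_euler('y',q[4],degrees=True)*Ro.from_euler('z',q[5]+90,degrees=True)
def fkp(q,k):
    d1,a1,a2,d4,off,d6=k;Z=np.array([0,0,1.])
    e=lambda x:Ro.from_euler('y',x,degrees=True).apply(Z)
    return Ro.from_euler('z',q[0],degrees=True).apply([a1,off,d1]+a2*e(q[1])+d4*e(q[1]+q[2]))+d6*fkR(q).apply(Z)
E
python3 - <<'E'
from h import *; from kin import *
s=sense();q1=s["joint_pos"];p1=s["tool_pos"]
q0=[-72.33,7.471,85.268,0,87.261,-4.893];p0=[230.24,-554.071,231.292]
print(fkR(q1).as_euler('xyz',degrees=True),s["tcp_rot"])
for d1 in (400,):
  x0=np.array([480,50,425,425,50,300.])
  f=lambda k:np.r_[fkp(q0,k)-p0,fkp(q1,k)-p1,1e-3*(k-x0)]
  r=least_squares(f,x0);print(r.x.round(1),r.cost, r.fun[:6].round(2))
E
```

```text
[-179.55304415  -39.08118595    1.07099206] [-179.55304415  -39.08118595    1.07099206]
[234.   21.9 390.5 525.8  51.2 364.8] 0.038427295790407906 [-0.  0. -0.  0. -0.  0.]
```

```bash
cat >> kin.py <<'E'
LO=np.array([-169.43,-51.17,1.28,-76.62,0,-152.29]);HI=np.array([169.43,129.36,143.12,256.62,156.53,152.29])
K=np.array([234.,21.9,390.5,525.8,51.2,364.8])
def ik(p,R,q0,k=None):
    k=K if k is None else k
    f=lambda q:np.r_[fkp(q,k)-p,300*(R.inv()*fkR(q)).as_rotvec()]
    r=least_squares(f,np.clip(q0,LO+.1,HI-.1),bounds=(LO,HI));return r.x,np.abs(r.fun).max()
E
python3 - <<'E'
from h import *; from kin import *
for al in(50,60,70,80):
  for P in((540,-106,60),(530,121,60)):
    out=[]
    for sg in(1,-1):
      q=np.array([-15,10,100,20,60,60.])
      for f in range(0,80,10):
        p,R=pose(P,sg*f,al);q,e=ik(p,R,q)
        out.append((sg*f,round(e),*q.round().astype(int)))
    print(al,P);[print("  ",*o) for o in out if abs(o[0]) in(0,20,40,50,70)]
E
```

```text
50 (540, -106, 60)
   0 0 -28 -22 142 40 29 31
   20 0 -40 -12 137 57 48 19
   40 0 -49 2 131 64 65 17
   50 0 -51 10 127 66 72 17
   70 0 -55 25 121 70 85 20
   0 0 -28 -22 142 40 29 31
   -20 9 -12 -22 143 -22 18 89
   -40 15 3 -15 143 -77 32 139
   -50 29 7 -14 143 -77 39 136
   -70 63 19 1 133 -77 61 136
50 (530, 121, 60)
   0 1 12 -23 143 -20 22 117
   20 12 -5 -22 143 43 28 58
   40 14 -20 -13 143 73 47 31
   50 11 -25 -6 143 81 56 23
   70 0 -32 10 142 90 73 15
   0 1 12 -23 143 -20 22 117
   -20 0 27 -13 138 -58 37 151
   -40 9 35 -1 131 -67 54 152
   -50 12 39 6 127 -70 62 152
   -70 13 44 22 121 -77 78 152
60 (540, -106, 60)
   0 0 -24 -16 134 21 37 50
   20 0 -37 -7 129 43 53 32
   40 0 -46 6 122 53 68 26
   50 0 -49 14 119 57 76 25
   70 0 -52 29 113 63 89 25
   0 0 -24 -16 134 21 37 50
   -20 0 -9 -18 137 -25 29 93
   -40 0 5 -10 138 -68 40 134
   -50 6 11 -3 136 -77 49 142
   -70 43 21 13 127 -77 69 143
60 (530, 121, 60)
   0 0 11 -18 135 -9 33 106
   20 0 -6 -19 138 36 37 64
   40 0 -20 -11 139 63 52 38
   50 0 -26 -4 138 70 60 31
   70 0 -32 14 134 79 76 22
   0 0 11 
[... 638 characters left out ...]
 121 -32 53 127
   -40 0 34 11 115 -49 67 140
   -50 0 37 18 112 -54 74 144
   -70 0 42 33 105 -63 89 148
80 (540, -106, 60)
   0 0 -19 -2 116 4 56 68
   20 0 -31 6 111 24 67 50
   40 0 -39 17 105 37 80 39
   50 0 -42 24 102 42 87 36
   70 0 -46 39 95 50 100 33
   0 0 -19 -2 116 4 56 68
   -20 0 -5 -2 119 -24 53 95
   -40 0 8 5 120 -49 59 121
   -50 0 12 10 119 -58 65 130
   -70 0 19 25 116 -72 79 144
80 (530, 121, 60)
   0 0 8 -3 117 -2 56 98
   20 0 -6 -3 120 25 57 72
   40 0 -18 4 121 45 67 51
   50 0 -23 10 120 53 73 44
   70 0 -29 25 117 63 86 33
   0 0 8 -3 117 -2 56 98
   -20 0 21 5 112 -25 63 120
   -40 0 31 16 106 -41 75 134
   -50 0 35 23 103 -47 81 139
   -70 0 39 38 96 -57 95 144
```

```bash
python3 - <<'E'
from h import *; from kin import *
A=pose((540,-106,34),-20,65,back=80);B=pose((540,-106,34),-20,65)
for X in(A,B): print(ik(*X,[-6,-10,125,-25,41,90.]))
rows(A,5); rows(B,5,A)
E
```

```text
(array([ -4.3428636 , -24.12237586, 135.24830617, -23.06595078,
        43.41654027,  93.47435695]), np.float64(2.2737367544323206e-13))
(array([ -7.52630027, -11.52067658, 134.1967286 , -27.60564125,
        31.75757491,  97.35519522]), np.float64(9.91914883563538e-13))
rows 5 [-0.2, -7.2, 4.9] [-0.061, -0.049, -0.037] target [511.8 -86.   90.2] [158.1 -23.4  10.1]
rows 5 [-0.0, 0.0, 16.0] [0.0, 0.0, 0.0] target [ 546.  -110.2   22.1] [158.1 -23.4  10.1]
```

apply_moves --pt "-0.2 -7.2 4.9 -0.061 -0.049 -0.037" --pt "-0.2 -7.2 4.9 -0.061 -0.049 -0.037" --pt "-0.2 -7.2 4.9 -0.061 -0.049 -0.037" --pt "-0.2 -7.2 4.9 -0.061 -0.049 -0.037" --pt "-0.2 -7.2 4.9 -0.061 -0.049 -0.037"

```text
time: 3.4
tool_pos: [511.1, -86.2, 89.9]
tcp_rot: [158.0, -23.2, 10.3]
ft_force: [-0.4, 0.6, 0.4]
finger_gap: 38.1
grip_force: 0.0
```

```bash
python3 - <<'E'
from h import *; from kin import *
st();s=sense();print(fkp(s["joint_pos"],K)-s["tool_pos"])
rows(pose((540,-106,34),-20,65,back=40),5);rows(pose((540,-106,34),-20,65),5)
E
```

```text
t 3.4 q [ -4.3 -22.3 133.7 -23.3  43.4  93.6] p [511.1 -86.2  89.9] rpy [158.  -23.2  10.3] gap 38.1 F [-0.4  0.6  0.4] T [ 0.1   0.24 -0.  ] g 0.0
[10.46328174 -0.78058712  3.11670627]
rows 5 [0.2, -0.0, 8.0] [0.0, 0.0, 0.001] target [528.9 -98.1  56.1] [158.1 -23.4  10.1]
rows 5 [0.2, -0.0, 16.0] [0.0, 0.0, 0.001] target [ 546.  -110.2   22.1] [158.1 -23.4  10.1]
```

apply_moves --pt "0.2 0 16 0 0 0.001" --pt "0.2 0 16 0 0 0.001" --pt "0.2 0 16 0 0 0.001" --pt "0.2 0 16 0 0 0.001" --pt "0.2 0 16 0 0 0.001"

```text
time: 4.03
tool_pos: [545.8, -110.7, 21.1]
tcp_rot: [158.3, -23.3, 9.9]
ft_force: [1.0, -0.4, -0.5]
finger_gap: 37.7
grip_force: 0.0
```

```bash
python3 - <<'E'
from h import *
st();im=[]
p,_=eyes.snapshot("top");q,_=eyes.snapshot("scene")
cv2.imwrite("pics/g1.png",np.hstack([cv2.resize(p[120:270,310:440,::-1],(390,450)),cv2.resize(q[190:340,220:350,::-1],(390,450))]))
E
```

```text
t 4.03 q [ -7.6  -6.9 129.8 -27.6  31.6  97.4] p [ 545.8 -110.7   21.1] rpy [158.3 -23.3   9.9] gap 37.7 F [ 1.  -0.4 -0.5] T [ 0.16  0.23 -0.03] g 0.0
```

View pics/g1.png

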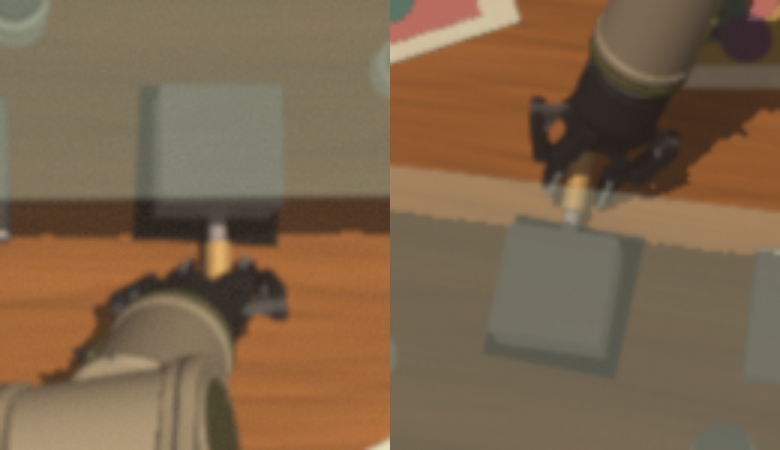

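The picture shows the fingers straddling the handle, at about (215,275) on the left and (575,190) on the right, with the pan undisturbed. Closing now.

apply_moves --pt "0 0 0 0 0 0" --pt "0 0 0 0 0 0" --pt "0 0 0 0 0 0" --pt "0 0 0 0 0 0" --pt "0 0 0 0 0 0" --fingers 0 --grip_force 110

```text
time: 4.75
tool_pos: [545.5, -110.6, 21.8]
tcp_rot: [158.2, -23.3, 9.9]
ft_force: [-5.5, 0.4, 5.8]
finger_gap: 17.6
grip_force: 107.6
```

```bash
python3 - <<'E'
from h import *
st()
p,R=cur();h=np.array([np.cos(np.radians(1)),np.sin(np.radians(1)),0])
up=pose((540,-106,76),-20,65); 
# keep measured orientation, lift 42
rows((p+[0,0,42],R),5)
L=(p+[0,0,42],R); ax=L[0]-R.as_matrix()[:,2]*14
T=Ro.from_rotvec(h*np.radians(90)); rows((ax+T.apply(L[0]-ax),T*R),15,L)
E
```

```text
t 4.75 q [ -7.6  -7.  129.8 -27.5  31.7  97.4] p [ 545.5 -110.6   21.8] rpy [158.2 -23.3   9.9] gap 17.6 F [-5.5  0.4  5.8] T [-0.1   0.5  -0.24] g 107.6
rows 5 [3.3, 2.9, -7.2] [0.0, 0.0, 0.0] target [ 545.5 -110.6   63.8] [158.2 -23.3   9.9]
rows 15 [0.0, -1.3, -0.1] [0.095, -0.0, 0.044] target [545.3 -94.3  71.4] [-108.2   -8.2  -22.6]
```

```bash
python3 - <<'E'
from h import *
p,R=cur(); ax=p-R.as_matrix()[:,2]*14; print("axis est",ax)
rows(pose((ax[0],ax[1],34),-10,65,tip=20),5)
E
```

```text
axis est [ 539.57806179 -106.37458256   33.72319194]
rows 5 [0.0, -0.5, 1.1] [0.031, 0.0, 0.014] target [ 548.1 -109.4   16.1] [169.  -24.6   5.6]
```

apply_moves --pt "0 0 0 0 0 0" --pt "0 0 0 0 0 0" --pt "0 0 0 0 0 0" --pt "0 0 0 0 0 0" --pt "0 0 0 0 0 0" --fingers 34

```text
time: 5.38
tool_pos: [545.4, -110.5, 21.3]
tcp_rot: [158.3, -23.3, 9.9]
ft_force: [-0.6, 0.1, 0.5]
finger_gap: 34.1
grip_force: 0.0
```

```bash
python3 - <<'E'
from h import *
st()
for c in("top","scene"):
    eyes.snapshot(c)
    for n in("handle_end","grip"):
        for r in models.place_of(n,c)[:1]: print(c,n,np.round(r["xyz"]),r["confidence"])
rows(pose((539.9,-106.4,34),-10,65,tip=20),5)
E
```

```text
t 5.38 q [ -7.6  -7.  129.8 -27.5  31.7  97.4] p [ 545.4 -110.5   21.3] rpy [158.3 -23.3   9.9] gap 34.1 F [-0.6  0.1  0.5] T [0.12 0.21 0.02] g 0.0
top grip [ 522. -106.   32.] 0.87
scene handle_end [ 482. -103.   36.] 0.4
scene grip [ 483. -104.   35.] 0.41
rows 5 [0.2, -0.5, 1.1] [0.031, 0.0, 0.014] target [ 548.4 -109.4   16.1] [169.  -24.6   5.6]
```

apply_moves --pt "0.2 -0.5 1.3 0.031 0 0.014" --pt "0.2 -0.5 1.3 0.031 0 0.014" --pt "0.2 -0.5 1.3 0.031 0 0.014" --pt "0.2 -0.5 1.3 0.031 0 0.014" --pt "0.2 -0.5 1.3 0.031 0 0.014"

```text
time: 6.3
tool_pos: [549.1, -109.6, 15.4]
tcp_rot: [168.9, -24.5, 5.7]
ft_force: [-0.1, 0.4, -0.2]
finger_gap: 34.2
grip_force: 0.0
```

apply_moves --pt "0 0 0 0 0 0" --pt "0 0 0 0 0 0" --pt "0 0 0 0 0 0" --pt "0 0 0 0 0 0" --pt "0 0 0 0 0 0" --fingers 0

```text
time: 6.92
tool_pos: [549.3, -109.8, 15.7]
tcp_rot: [168.8, -24.5, 5.7]
ft_force: [-3.4, -4.0, 4.5]
finger_gap: 18.3
grip_force: 107.3
```

```bash
cat >> h.py <<'E'
def turn(ang,n,tip,start=None,yaw=1.0,lift=0):
    p,R=start or cur();ax=p-R.as_matrix()[:,2]*tip
    h=np.array([np.cos(np.radians(yaw)),np.sin(np.radians(yaw)),0])
    T=Ro.from_rotvec(h*np.radians(ang));t=(ax+T.apply(p-ax)+[0,0,lift],T*R);rows(t,n,(p,R));return t
E
python3 - <<'E'
from h import *
st()
p,R=cur();L=(p+[0,0,42],R);rows(L,5)
turn(90,15,21,L)
E
```

```text
t 6.92 q [-15.2  -6.7 128.4  -4.   31.7  74.5] p [ 549.3 -109.8   15.7] rpy [168.8 -24.5   5.7] gap 18.3 F [-3.4 -4.   4.5] T [-0.78  0.17 -0.5 ] g 107.3
rows 5 [3.5, 1.5, -7.5] [0.0, 0.0, 0.0] target [ 549.3 -109.8   57.7] [168.8 -24.5   5.7]
rows 15 [0.0, -2.0, -0.1] [0.095, 0.0, 0.044] target [548.9 -87.7  73.1] [-99.2  -4.3 -23.5]
```

apply_moves --pt "1.4 0.6 -3 0 0 0" --pt "1.4 0.6 -3 0 0 0" --pt "1.4 0.6 -3 0 0 0" --pt "1.4 0.6 -3 0 0 0" --pt "1.4 0.6 -3 0 0 0"

```text
time: 7.55
tool_pos: [549.0, -109.6, 32.3]
tcp_rot: [168.8, -24.4, 5.7]
ft_force: [0.7, -0.7, -3.0]
finger_gap: 18.2
grip_force: 108.0
```

```bash
python3 - <<'E'
from h import *
st()
p,_=eyes.snapshot("top");q,_=eyes.snapshot("scene")
cv2.imwrite("pics/g2.png",np.hstack([cv2.resize(p[120:270,310:440,::-1],(390,450)),cv2.resize(q[190:340,220:350,::-1],(390,450))]))
E
```

```text
t 7.55 q [-15.2  -9.  128.2  -3.7  34.1  74.1] p [ 549.  -109.6   32.3] rpy [168.8 -24.4   5.7] gap 18.2 F [ 0.7 -0.7 -3. ] T [0.16 0.63 0.02] g 108.0
```

View pics/g2.png

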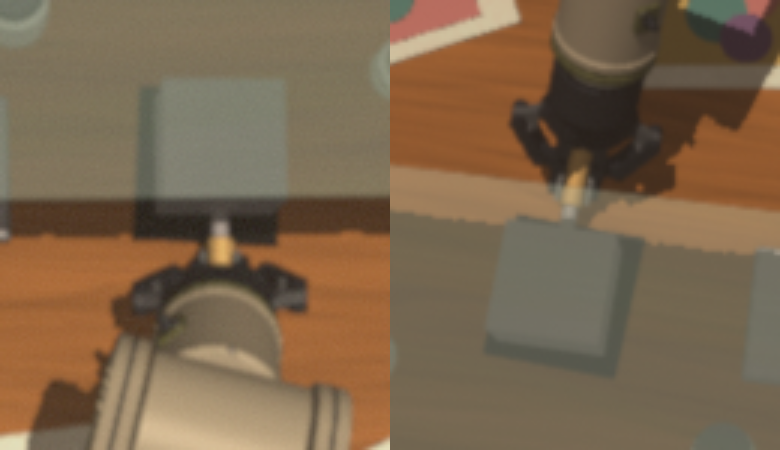

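The pan is held and has lifted off the mat: in the left view the bowl has shifted up to (222,145), and the force is about 2.5 N down. Lifting further, then turning.

apply_moves --pt "2.1 0.9 -4.5 0 0 0" --pt "2.1 0.9 -4.5 0 0 0" --pt "2.1 0.9 -4.5 0 0 0" --pt "2.1 0.9 -4.5 0 0 0" --pt "2.1 0.9 -4.5 0 0 0"

```text
time: 8.28
tool_pos: [549.2, -109.7, 57.9]
tcp_rot: [168.8, -24.4, 5.7]
ft_force: [-0.2, -1.2, -1.9]
finger_gap: 18.6
grip_force: 107.9
```

```bash
python3 - <<'E'
from h import *
st()
turn(90,15,20)
# sag: bowl top depth through glass impossible -> edges
p,_=eyes.snapshot("top");q,_=eyes.snapshot("scene")
cv2.imwrite("pics/g3.png",np.hstack([cv2.resize(p[120:270,310:440,::-1],(390,450)),cv2.resize(q[190:340,220:350,::-1],(390,450))]))
E
```

```text
t 8.28 q [-15.2 -12.  127.7  -3.4  37.7  73.8] p [ 549.2 -109.7   57.9] rpy [168.8 -24.4   5.7] gap 18.6 F [-0.2 -1.2 -1.9] T [0.13 0.61 0.01] g 107.9
rows 15 [0.0, -1.9, -0.1] [0.095, 0.0, 0.044] target [548.8 -88.7  72.6] [-99.2  -4.3 -23.5]
```

View pics/g3.png

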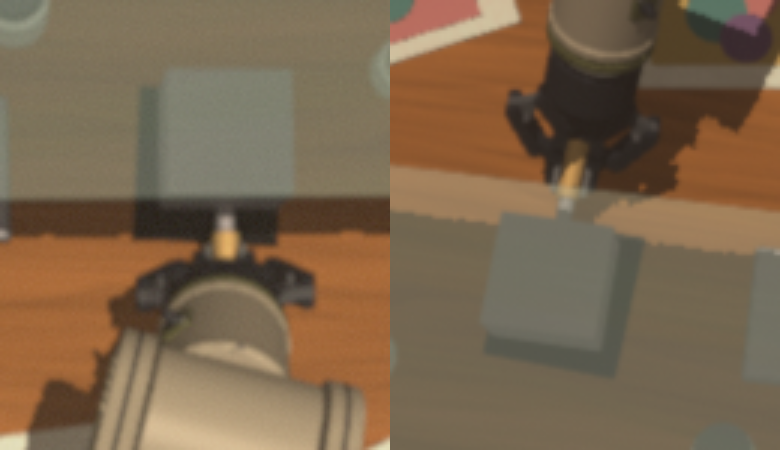

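The lifted bowl is level, at (228,140) on the left and (550,280) on the right. Now the first 90° turn.

apply_moves --pt "0 -1.9 -0.1 0.095 0 0.044" --pt "0 -1.9 -0.1 0.095 0 0.044" --pt "0 -1.9 -0.1 0.095 0 0.044" --pt "0 -1.9 -0.1 0.095 0 0.044" --pt "0 -1.9 -0.1 0.095 0 0.044"

```text
time: 9.0
tool_pos: [549.1, -100.8, 58.6]
tcp_rot: [-158.2, -23.3, -8.0]
ft_force: [0.1, 0.0, -3.6]
finger_gap: 18.1
grip_force: 107.8
```

```bash
python3 - <<'E'
from h import *
st();p,R=cur();print("axis",p-R.as_matrix()[:,2]*20)
t=(np.array([548.8,-88.7,72.6]),Ro.from_euler('xyz',[-99.2,-4.3,-23.5],degrees=True));rows(t,10)
E
```

```text
t 9.0 q [-35.1  -1.2 119.6  36.5  57.   39.2] p [ 549.1 -100.8   58.6] rpy [-158.2  -23.3   -8. ] gap 18.1 F [ 0.1  0.  -3.6] T [-0.28  0.68 -0.03] g 107.8
axis [ 540.73905048 -107.15350866   75.61838982]
rows 10 [0.0, -1.9, -0.1] [0.095, -0.0, 0.044] target [548.8 -88.7  72.6] [-99.2  -4.3 -23.5]
```

apply_moves --pt "0 -1.9 -0.1 0.095 0 0.044" --pt "0 -1.9 -0.1 0.095 0 0.044" --pt "0 -1.9 -0.1 0.095 0 0.044" --pt "0 -1.9 -0.1 0.095 0 0.044" --pt "0 -1.9 -0.1 0.095 0 0.044"

```text
time: 9.62
tool_pos: [548.7, -93.5, 63.4]
tcp_rot: [-127.4, -15.7, -18.6]
ft_force: [-0.4, 0.2, -3.7]
finger_gap: 18.1
grip_force: 107.7
```

apply_moves --pt "0 -1.9 -0.1 0.095 0 0.044" --pt "0 -1.9 -0.1 0.095 0 0.044" --pt "0 -1.9 -0.1 0.095 0 0.044" --pt "0 -1.9 -0.1 0.095 0 0.044" --pt "0 -1.9 -0.1 0.095 0 0.044"

```text
time: 10.25
tool_pos: [548.5, -89.4, 71.4]
tcp_rot: [-99.2, -4.2, -23.6]
ft_force: [-0.0, 0.7, -2.9]
finger_gap: 18.5
grip_force: 107.7
```

```bash
python3 - <<'E'
from h import *
st();p,R=cur();print("axis",p-R.as_matrix()[:,2]*20)
t=(np.array([548.8,-88.7,72.6]),Ro.from_euler('xyz',[-99.2,-4.3,-23.5],degrees=True));rows(t,1)
rows((t[0]-[0,0,22],t[1]),5)
p,_=eyes.snapshot("top");q,_=eyes.snapshot("scene")
cv2.imwrite("pics/g4.png",np.hstack([cv2.resize(p[120:270,310:440,::-1],(390,450)),cv2.resize(q[190:340,220:350,::-1],(390,450))]))
E
```

```text
t 10.25 q [-51.3  43.8  94.6  63.3 100.3  32.7] p [548.5 -89.4  71.4] rpy [-99.2  -4.2 -23.6] gap 18.5 F [-0.   0.7 -2.9] T [-0.72  0.58  0.07] g 107.7
axis [ 540.43794044 -107.41156108   74.59056856]
rows 1 [0.0, -1.3, 0.5] [0.0, -0.001, -0.002] target [548.8 -88.7  72.6] [-99.2  -4.3 -23.5]
rows 5 [-0.3, 4.1, 0.8] [0.0, -0.0, -0.0] target [548.8 -88.7  50.6] [-99.2  -4.3 -23.5]
```

View pics/g4.png

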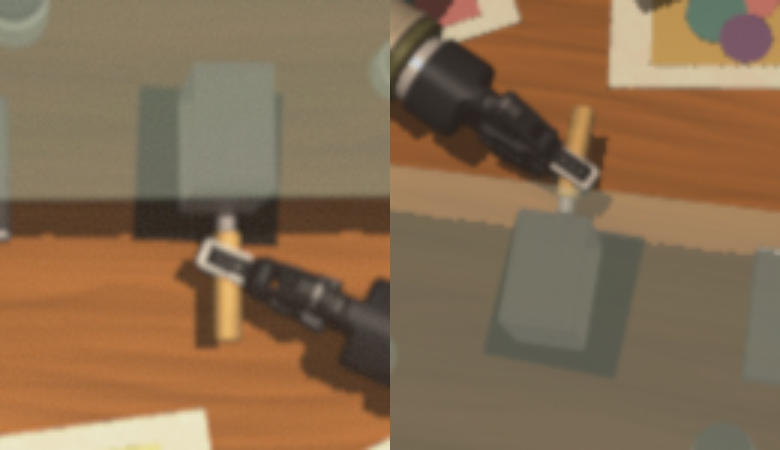

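The pan is on its side above the mat, bowl at (228,135) left and (550,280) right, and still level. Lowering it.

apply_moves --pt "-0.3 3.9 0.8 0 0 0" --pt "-0.3 3.9 0.8 0 0 0" --pt "-0.3 3.9 0.8 0 0 0" --pt "-0.3 3.9 0.8 0 0 0" --pt "-0.3 3.9 0.8 0 0 0"

```text
time: 10.98
tool_pos: [548.5, -87.8, 52.0]
tcp_rot: [-99.3, -4.3, -23.5]
ft_force: [0.1, 0.6, -3.3]
finger_gap: 18.2
grip_force: 107.8
```

apply_moves --pt "0 0.5 0.1 0 0 0" --pt "0 0.5 0.1 0 0 0" --pt "0 0.5 0.1 0 0 0" --pt "0 0.5 0.1 0 0 0" --pt "0 0 0 0 0 0"

```text
time: 11.6
tool_pos: [548.6, -87.9, 50.2]
tcp_rot: [-99.2, -4.3, -23.5]
ft_force: [-0.1, 0.1, -0.6]
finger_gap: 18.3
grip_force: 107.8
```

```bash
python3 - <<'E'
from h import *
st();p,R=cur();print("axis",p-R.as_matrix()[:,2]*20)
E
```

```text
t 11.6 q [-51.2  46.5  93.6  63.1  99.5  31.2] p [548.6 -87.9  50.2] rpy [-99.2  -4.3 -23.5] gap 18.3 F [-0.1  0.1 -0.6] T [-0.69  0.6  -0.02] g 107.8
axis [ 540.53837616 -105.87966085   53.40787705]
```

apply_moves --pt "0 0.3 0 0 0 0" --pt "0 0.3 0 0 0 0" --pt "0 0.3 0 0 0 0" --pt "0 0 0 0 0 0" --pt "0 0 0 0 0 0"

```text
time: 12.22
tool_pos: [548.6, -87.9, 50.0]
tcp_rot: [-99.2, -4.3, -23.5]
ft_force: [-1.7, 1.6, 6.5]
finger_gap: 18.4
grip_force: 108.4
```

apply_moves --pt "0 -0.2 0 0 0 0" --pt "0 0 0 0 0 0" --pt "0 0 0 0 0 0" --pt "0 0 0 0 0 0" --pt "0 0 0 0 0 0" --fingers 36

```text
time: 12.85
tool_pos: [549.5, -89.2, 51.4]
tcp_rot: [-99.2, -4.5, -23.5]
ft_force: [-3.7, -2.6, 12.8]
finger_gap: 35.9
grip_force: 0.0
```

apply_moves --pt "0 0 -8 0 0 0" --pt "0 0 -16 0 0 0" --pt "0 0 -20 0 0 0" --pt "0 0 -20 0 0 0" --pt "0 0 -20 0 0 0"

```text
time: 13.48
tool_pos: [514.0, -165.3, 63.0]
tcp_rot: [-99.3, -4.3, -23.5]
ft_force: [-0.0, 0.2, 1.1]
finger_gap: 35.9
grip_force: 0.0
```

```bash
cat > look.py <<'E'
from h import *
st();P=[]
for c,bx in(("top",(450,600,-160,-60)),("scene",(450,600,-160,-60))):
    p,d=eyes.snapshot(c);v,u=np.mgrid[0:480,0:640];m=d.ravel()>0;X=deproj(c,u.ravel(),v.ravel(),d.ravel().astype(float))[m]
    rgb=p.reshape(-1,3)[m].astype(int)
    s=(X[:,0]>470)&(X[:,0]<575)&(abs(X[:,1]+106)<30)&(X[:,2]>28)&(X[:,2]<75)&(rgb[:,0]-rgb[:,2]>40);h=X[s];a=np.polyfit(h[:,0],h[:,1],1);top=h[abs(h[:,1]-np.polyval(a,h[:,0]))<5]
    b=np.polyfit(top[:,0],top[:,2],1)
    print(c,len(h),h.min(0).round(1),"y@540",np.polyval(a,540).round(1),"yaw",np.degrees(np.arctan(a[0])).round(1),"z@480,540",np.polyval(b,[480,540]).round(1))
    for n in("handle_end","grip"):
        for r in models.place_of(n,c)[:1]: print(c,n,np.round(r["xyz"]),round(r["confidence"],2))
    P.append(p)
cv2.imwrite("pics/last.png",np.hstack([cv2.resize(P[0][120:270,310:440,::-1],(390,450)),cv2.resize(P[1][190:340,220:350,::-1],(390,450))]))
E
python3 look.py
```

```text
t 13.47 q [-58.2  48.2  88.2  58.1 105.4  32.1] p [ 514.  -165.3   63. ] rpy [-99.3  -4.3 -23.5] gap 35.9 F [-0.   0.2  1.1] T [-0.43  0.19 -0.02] g 0.0
top 315 [ 481.1 -118.9   47.3] y@540 -106.8 yaw 2.0 z@480,540 [61.  62.4]
top handle_end [ 483. -104.   52.] 0.78
top grip [ 520. -108.   49.] 0.61
scene 188 [ 480.4 -117.9   50.8] y@540 -105.9 yaw 1.6 z@480,540 [60.7 61.6]
scene handle_end [ 484. -101.   55.] 0.46
scene grip [ 522. -109.   49.] 0.65
```

View pics/last.png

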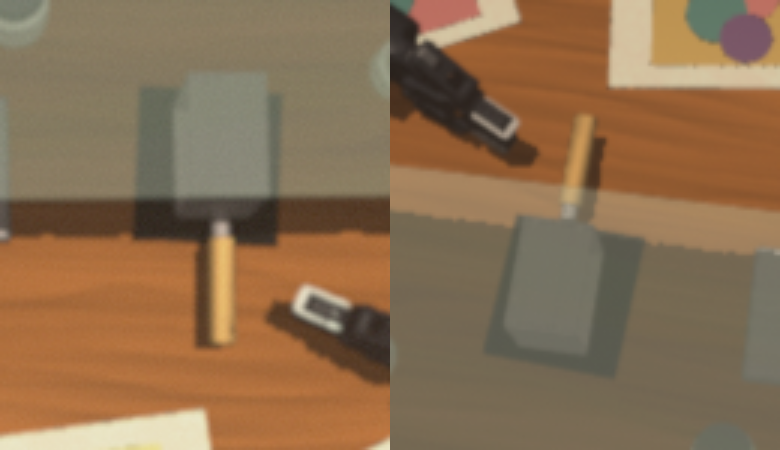

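The pan stands on its side wall on the mat, bowl at (222,145) left and (553,285) right, handle clear of the fingers, yaw about 1.8°. Next is the regrip from the other side.

```bash
python3 - <<'E'
from h import *; from kin import *
P=(539,-106.4,52);k=dict(al=65,yaw=1.8,tip=20)
A=pose(P,20,back=110,**k);B=pose(P,-35,back=100,**k);C=pose(P,-35,back=0,**k)
q=[-37,0,120,40,60,35.]
for X in(A,B,C): q,e=ik(*X,q);print(q.round(),round(e,1))
p,R=cur()
rows((p+[-20,-40,70],R),5);M=(p+[-20,-40,70],R)
rows(A,10,M);rows(B,10,A);rows(C,5,B)
E
```

```text
[-43. -13. 122.  34.  69.  38.] 0.0
[ 11. -21. 135. -47.  52. 117.] 0.0
[  2.  -8. 134. -56.  39. 124.] 0.0
rows 5 [0.6, -12.4, -11.1] [0.0, 0.0, 0.0] target [ 494.6 -203.1  132.6] [-99.2  -4.2 -23.5]
rows 10 [-1.7, -3.9, 5.7] [-0.094, -0.001, -0.045] target [ 501.9 -135.5  128.6] [-158.1  -23.4   -7.3]
rows 10 [-0.1, -7.3, 1.3] [-0.087, 0.0, -0.041] target [503.9 -65.9 111.4] [142.3 -20.3  16.8]
rows 5 [-0.0, -0.0, 20.0] [0.0, 0.0, 0.0] target [ 547.8 -116.5   37.2] [142.3 -20.3  16.8]
```

apply_moves --pt "0.6 -12.4 -11.1 0 0 0" --pt "0.6 -12.4 -11.1 0 0 0" --pt "0.6 -12.4 -11.1 0 0 0" --pt "0.6 -12.4 -11.1 0 0 0" --pt "0.6 -12.4 -11.1 0 0 0"

```text
time: 14.4
tool_pos: [494.5, -204.5, 134.2]
tcp_rot: [-99.3, -4.3, -23.5]
ft_force: [0.3, -1.1, -0.3]
finger_gap: 35.8
grip_force: 0.0
```

apply_moves --pt "-1.7 -3.9 5.7 -0.094 0 -0.045" --pt "-1.7 -3.9 5.7 -0.094 0 -0.045" --pt "-1.7 -3.9 5.7 -0.094 0 -0.045" --pt "-1.7 -3.9 5.7 -0.094 0 -0.045" --pt "-1.7 -3.9 5.7 -0.094 0 -0.045"

```text
time: 15.02
tool_pos: [498.3, -169.9, 140.7]
tcp_rot: [-127.4, -16.1, -18.4]
ft_force: [-0.4, -0.4, -0.1]
finger_gap: 36.0
grip_force: 0.0
```

apply_moves --pt "-1.7 -3.9 5.7 -0.094 0 -0.045" --pt "-1.7 -3.9 5.7 -0.094 0 -0.045" --pt "-1.7 -3.9 5.7 -0.094 0 -0.045" --pt "-1.7 -3.9 5.7 -0.094 0 -0.045" --pt "-1.7 -3.9 5.7 -0.094 0 -0.045"

```text
time: 15.65
tool_pos: [502.0, -136.5, 129.7]
tcp_rot: [-158.1, -23.9, -7.6]
ft_force: [0.6, -0.3, -0.4]
finger_gap: 36.0
grip_force: 0.0
```

apply_moves --pt "-0.1 -7.3 1.3 -0.087 0 -0.041" --pt "-0.1 -7.3 1.3 -0.087 0 -0.041" --pt "-0.1 -7.3 1.3 -0.087 0 -0.041" --pt "-0.1 -7.3 1.3 -0.087 0 -0.041" --pt "-0.1 -7.3 1.3 -0.087 0 -0.041"

```text
time: 16.27
tool_pos: [503.3, -99.6, 129.7]
tcp_rot: [171.6, -25.3, 5.1]
ft_force: [-0.1, -0.2, -2.0]
finger_gap: 35.9
grip_force: 0.0
```

apply_moves --pt "-0.1 -7.3 1.3 -0.087 0 -0.041" --pt "-0.1 -7.3 1.3 -0.087 0 -0.041" --pt "-0.1 -7.3 1.3 -0.087 0 -0.041" --pt "-0.1 -7.3 1.3 -0.087 0 -0.041" --pt "-0.1 -7.3 1.3 -0.087 0 -0.041"

```text
time: 16.9
tool_pos: [505.1, -67.0, 112.6]
tcp_rot: [142.0, -20.8, 16.8]
ft_force: [-0.3, 0.3, -1.0]
finger_gap: 35.3
grip_force: 0.0
```

```bash
python3 - <<'E'
from h import *
st()
k=dict(al=65,yaw=1.8,tip=20);P=(539,-106.4,52)
rows(pose(P,-35,back=45,**k),5);rows(pose(P,-35,**k),5,pose(P,-35,back=45,**k))
E
```

```text
t 16.9 q [ 11.  -18.7 133.3 -47.9  52.  117.6] p [505.1 -67.  112.6] rpy [142.  -20.8  16.8] gap 35.3 F [-0.3  0.3 -1. ] T [ 0.28  0.22 -0.01] g 0.0
rows 5 [-0.3, -0.4, 11.0] [0.001, -0.001, -0.001] target [528.  -93.7  70.6] [142.3 -20.3  16.8]
rows 5 [-0.0, -0.0, 9.0] [0.0, 0.0, 0.0] target [ 547.8 -116.5   37.2] [142.3 -20.3  16.8]
```

apply_moves --pt "-0.3 -0.4 11 0.001 -0.001 -0.001" --pt "-0.3 -0.4 11 0.001 -0.001 -0.001" --pt "-0.3 -0.4 11 0.001 -0.001 -0.001" --pt "-0.3 -0.4 11 0.001 -0.001 -0.001" --pt "-0.3 -0.4 11 0.001 -0.001 -0.001"

```text
time: 17.52
tool_pos: [527.9, -94.7, 68.6]
tcp_rot: [142.5, -20.3, 16.7]
ft_force: [0.6, -0.2, 0.0]
finger_gap: 35.8
grip_force: 0.0
```

apply_moves --pt "0 0 9 0 0 0" --pt "0 0 9 0 0 0" --pt "0 0 9 0 0 0" --pt "0 0 9 0 0 0" --pt "0 0 9 0 0 0"

```text
time: 18.15
tool_pos: [547.6, -116.5, 35.1]
tcp_rot: [142.5, -20.2, 16.8]
ft_force: [-0.2, -0.3, 0.0]
finger_gap: 36.3
grip_force: 0.0
```

```bash
python3 - <<'E'
from h import *
st()
p,_=eyes.snapshot("top");q,_=eyes.snapshot("scene")
cv2.imwrite("pics/g6.png",np.hstack([cv2.resize(p[120:270,310:440,::-1],(390,450)),cv2.resize(q[190:340,220:350,::-1],(390,450))]))
rows(pose((539,-106.4,52),-35,65,1.8,20),1)
E
```

```text
t 18.15 q [  2.4  -2.6 129.3 -56.4  38.8 123.6] p [ 547.6 -116.5   35.1] rpy [142.5 -20.2  16.8] gap 36.3 F [-0.2 -0.3  0. ] T [ 0.26  0.24 -0.02] g 0.0
rows 1 [1.6, 1.3, -1.7] [-0.003, 0.001, 0.001] target [ 547.8 -116.5   37.2] [142.3 -20.3  16.8]
```

View pics/g6.png

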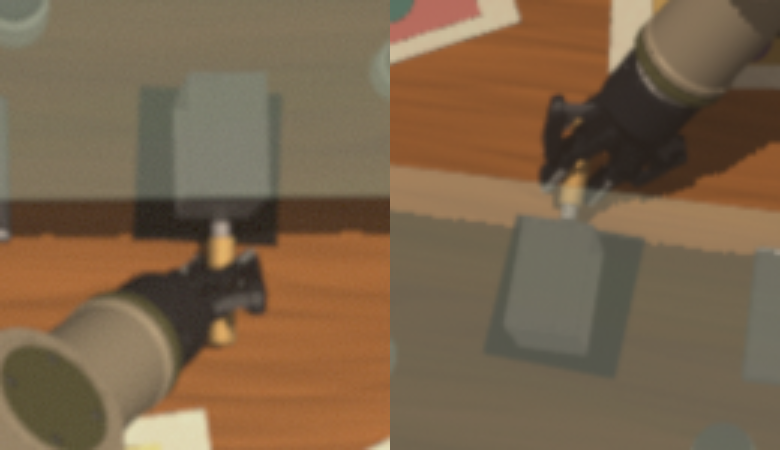

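The fingers straddle the grip at (222,275) left and (572,185) right, and the pan still stands. I'll centre by 2 mm and close.

apply_moves --pt "0.8 0.7 -0.3 0 0 0" --pt "0.8 0.6 -0.3 0 0 0" --pt "0 0 0 0 0 0" --pt "0 0 0 0 0 0" --pt "0 0 0 0 0 0"

```text
time: 18.88
tool_pos: [548.6, -116.6, 37.3]
tcp_rot: [142.5, -20.2, 16.8]
ft_force: [0.0, -0.2, -0.2]
finger_gap: 36.3
grip_force: 0.0
```

apply_moves --pt "0 0 0 0 0 0" --pt "0 0 0 0 0 0" --pt "0 0 0 0 0 0" --pt "0 0 0 0 0 0" --pt "0 0 0 0 0 0" --fingers 0

```text
time: 19.5
tool_pos: [548.6, -116.8, 37.7]
tcp_rot: [142.4, -20.2, 16.8]
ft_force: [-3.8, 0.6, 5.4]
finger_gap: 18.3
grip_force: 107.2
```

```bash
python3 - <<'E'
from h import *
st();p,R=cur();print("ax",p-20*R.as_matrix()[:,2])
L=(p+[0,0,26],R);rows(L,5);T=turn(90,15,20,L,yaw=1.8)
E
```

```text
t 19.5 q [  2.3  -2.8 129.2 -56.   39.  123.2] p [ 548.6 -116.8   37.7] rpy [142.4 -20.2  16.8] gap 18.3 F [-3.8  0.6  5.4] T [-0.12  0.26 -0.21] g 107.2
ax [ 539.81883771 -106.75208574   52.53804805]
rows 5 [1.8, 3.0, -3.9] [0.0, 0.0, 0.0] target [ 548.6 -116.8   63.7] [142.4 -20.2  16.8]
rows 15 [0.0, -1.9, -0.1] [0.095, 0.0, 0.044] target [547.8 -91.6  68.2] [-122.3  -14.1  -19.1]
```

apply_moves --pt "1.8 3 -3.9 0 0 0" --pt "1.8 3 -3.9 0 0 0" --pt "1.8 3 -3.9 0 0 0" --pt "1.8 3 -3.9 0 0 0" --pt "1.8 3 -3.9 0 0 0"

```text
time: 20.12
tool_pos: [548.5, -116.7, 63.8]
tcp_rot: [142.5, -20.2, 16.8]
ft_force: [0.4, -0.2, -2.2]
finger_gap: 18.0
grip_force: 107.6
```

apply_moves --pt "0 -1.9 -0.1 0.095 0 0.044" --pt "0 -1.9 -0.1 0.095 0 0.044" --pt "0 -1.9 -0.1 0.095 0 0.044" --pt "0 -1.9 -0.1 0.095 0 0.044" --pt "0 -1.9 -0.1 0.095 0 0.044"

```text
time: 20.75
tool_pos: [548.2, -107.7, 61.0]
tcp_rot: [174.8, -24.9, 4.2]
ft_force: [-0.3, 0.5, -3.4]
finger_gap: 18.2
grip_force: 108.0
```

apply_moves --pt "0 -1.9 -0.1 0.095 0 0.044" --pt "0 -1.9 -0.1 0.095 0 0.044" --pt "0 -1.9 -0.1 0.095 0 0.044" --pt "0 -1.9 -0.1 0.095 0 0.044" --pt "0 -1.9 -0.1 0.095 0 0.044"

```text
time: 21.38
tool_pos: [547.6, -99.1, 62.5]
tcp_rot: [-152.5, -22.5, -9.2]
ft_force: [-0.1, -0.5, -2.5]
finger_gap: 18.4
grip_force: 107.8
```

apply_moves --pt "0 -1.9 -0.1 0.095 0 0.044" --pt "0 -1.9 -0.1 0.095 0 0.044" --pt "0 -1.9 -0.1 0.095 0 0.044" --pt "0 -1.9 -0.1 0.095 0 0.044" --pt "0 -1.9 -0.1 0.095 0 0.044"

```text
time: 22.0
tool_pos: [547.3, -92.3, 68.1]
tcp_rot: [-122.2, -14.0, -18.8]
ft_force: [0.5, 0.9, -3.8]
finger_gap: 18.2
grip_force: 107.8
```

```bash
python3 look.py; python3 - <<'E'
from h import *
p,R=cur();print("ax",p-20*R.as_matrix()[:,2])
E
```

```text
t 22.0 q [-47.9  24.6 104.5  53.7  84.5  30.6] p [547.3 -92.3  68.1] rpy [-122.2  -14.   -18.8] gap 18.2 F [ 0.5  0.9 -3.8] T [-0.68  0.59  0.02] g 107.8
ax [ 538.4194878  -107.18428275   76.90364214]Traceback (most recent call last):
  File "look.py", line 6, in <module>
    s=(X[:,0]>470)&(X[:,0]<575)&(abs(X[:,1]+106)<30)&(X[:,2]>28)&(X[:,2]<75)&(rgb[:,0]-rgb[:,2]>40);h=X[s];a=np.polyfit(h[:,0],h[:,1],1);top=h[abs(h[:,1]-np.polyval(a,h[:,0]))<5]
                                                                                                             ~~~~~~~~~~^^^^^^^^^^^^^^^^^
    raise TypeError("expected non-empty vector for x")
TypeError: expected non-empty vector for x
```

That picture was stale, because the script stopped before taking a new one. It still shows the pan standing on its side at (222,145), as before. I've now used all 10 views, so from here on I measure numerically.

```bash
cat > hm.py <<'E'
from h import *
def handle(x0,x1,y0,z0,z1):
    for c in("top","scene"):
        p,d=eyes.snapshot(c);v,u=np.mgrid[0:480,0:640];m=d.ravel()>0;X=deproj(c,u.ravel(),v.ravel(),d.ravel().astype(float))[m];rgb=p.reshape(-1,3)[m].astype(int)
        s=(X[:,0]>x0)&(X[:,0]<x1)&(abs(X[:,1]-y0)<25)&(X[:,2]>z0)&(X[:,2]<z1)&(rgb[:,0]-rgb[:,2]>45);h=X[s]
        if len(h)<20: print(c,len(h));continue
        a=np.polyfit(h[:,0],h[:,1],1);t=h[abs(h[:,1]-np.polyval(a,h[:,0]))<5];b=np.polyfit(t[:,0],t[:,2],1);xm=(x0+x1)/2
        print(c,len(h),"xmin/max",h[:,0].min().round(1),h[:,0].max().round(1),"y@",xm,np.polyval(a,xm).round(1),"yaw",np.degrees(np.arctan(a[0])).round(1),"top z@",x0,xm,np.polyval(b,[x0,xm]).round(1))
        for n in("handle_end","grip","pan"):
            for r in models.place_of(n,c)[:1]: print(c,n,np.round(r["xyz"]),round(r["confidence"],2))
E
python3 - <<'E'
from hm import *; from kin import *
handle(470,575,-107,50,100)
# transport plan: axis shift so bowl centre goes to warmer
p,R=cur();T=Ro.from_euler('z',0.5,degrees=True)
ax=p-20*R.as_matrix()[:,2]
# bowl centre relative to axis point: pan centre now est (637,-103.5)
h=np.array([np.cos(np.radians(1.8)),np.sin(np.radians(1.8)),0]); D=637.5-ax[0]
axT=np.array([622.6,123.5,ax[2]])-D*np.array([np.cos(np.radians(2.3)),np.sin(np.radians(2.3)),0])
print("shift",axT-ax,"D",D)
tgt=(axT+T.apply(p-ax),T*R);rows(tgt,20);print(ik(*tgt,[-28,8,128,65,70,35.]))
k=eyes.get_calibration("top")
for n in("jar_c",):
    for c in("top","scene"):
        print(c,[(np.round(r["xyz"]),r["confidence"]) for r in models.place_of(n,c)[:2]])
E
```

```text
top 227 xmin/max 479.9 564.2 y@ 522.5 -107.2 yaw 2.0 top z@ 470 522.5 [87.6 87.6]
top handle_end [ 481. -108.   79.] 0.68
top grip [ 519. -107.   75.] 0.72
scene 105 xmin/max 478.6 555.8 y@ 522.5 -105.5 yaw -0.4 top z@ 470 522.5 [87.1 87.1]
scene handle_end [ 481. -107.   80.] 0.67
scene grip [ 524. -108.   76.] 0.46
shift [-14.82099327 226.03926029   0.        ] D 98.07131086947845
rows 20 [-4.2, -6.5, 8.3] [0.0, -0.0, -0.0] target [532.4 134.8  68.6] [-122.4  -14.1  -18.3]
(array([-27.15138123,   1.98873767, 132.13951947,  66.34428621,
        68.86848234,  33.78545889]), np.float64(1.1368683772161603e-13))
top []
scene []
```

apply_moves --pt "-4.2 -6.5 8.3 0 0 0" --pt "-4.2 -6.5 8.3 0 0 0" --pt "-4.2 -6.5 8.3 0 0 0" --pt "-4.2 -6.5 8.3 0 0 0" --pt "-4.2 -6.5 8.3 0 0 0"

```text
time: 23.18
tool_pos: [543.3, -33.8, 67.9]
tcp_rot: [-122.3, -14.0, -18.8]
ft_force: [0.9, 0.0, -2.4]
finger_gap: 18.1
grip_force: 108.1
```

apply_moves --pt "-4.2 -6.5 8.3 0 0 0" --pt "-4.2 -6.5 8.3 0 0 0" --pt "-4.2 -6.5 8.3 0 0 0" --pt "-4.2 -6.5 8.3 0 0 0" --pt "-4.2 -6.5 8.3 0 0 0"

```text
time: 23.8
tool_pos: [539.8, 22.6, 68.0]
tcp_rot: [-122.3, -14.0, -18.8]
ft_force: [-0.3, -0.9, -3.3]
finger_gap: 18.0
grip_force: 108.1
```

apply_moves --pt "-4.2 -6.5 8.3 0 0 0" --pt "-4.2 -6.5 8.3 0 0 0" --pt "-4.2 -6.5 8.3 0 0 0" --pt "-4.2 -6.5 8.3 0 0 0" --pt "-4.2 -6.5 8.3 0 0 0"

```text
time: 24.42
tool_pos: [536.2, 79.2, 68.1]
tcp_rot: [-122.3, -14.0, -18.8]
ft_force: [0.5, 0.7, -2.6]
finger_gap: 18.3
grip_force: 108.1
```

```bash
python3 - <<'E'
from h import *
st();t=(np.array([532.8,134.8,68.6]),Ro.from_euler('xyz',[-122.4,-14.1,-18.3],degrees=True));rows(t,5)
E
```

```text
t 24.43 q [-33.4  11.5 121.5  62.7  73.2  33.1] p [536.2  79.2  68.1] rpy [-122.3  -14.   -18.8] gap 18.3 F [ 0.5  0.7 -2.6] T [-0.66  0.61  0.01] g 108.1
rows 5 [-4.1, -6.4, 8.1] [0.0, -0.001, -0.001] target [532.8 134.8  68.6] [-122.4  -14.1  -18.3]
```

apply_moves --pt "-4.1 -6.4 8.1 0 -0.001 -0.001" --pt "-4.1 -6.4 8.1 0 -0.001 -0.001" --pt "-4.1 -6.4 8.1 0 -0.001 -0.001" --pt "-4.1 -6.4 8.1 0 -0.001 -0.001" --pt "-4.1 -6.4 8.1 0 -0.001 -0.001"

```text
time: 25.05
tool_pos: [532.6, 134.6, 68.4]
tcp_rot: [-122.4, -14.1, -18.4]
ft_force: [0.5, 0.2, -3.0]
finger_gap: 18.1
grip_force: 108.1
```

```bash
python3 - <<'E'
from hm import *
st();handle(455,562,120,50,100)
p,R=cur();print("ax",p-20*R.as_matrix()[:,2]);rows((p-[0,0,20],R),5);rows((p-[0,0,1],R),1)
E
```

```text
t 25.05 q [-27.2   8.3 125.2  66.2  69.   34.5] p [532.6 134.6  68.4] rpy [-122.4  -14.1  -18.4] gap 18.1 F [ 0.5  0.2 -3. ] T [-0.69  0.57  0.01] g 108.1
top 208 xmin/max 466.5 549.2 y@ 508.5 119.0 yaw 3.8 top z@ 455 508.5 [88.9 89.3]
top handle_end [469. 117.  79.] 0.96
top grip [506. 118.  75.] 0.57
top pan [620. 123.  44.] 0.76
scene 87 xmin/max 466.2 548.7 y@ 508.5 120.7 yaw -2.6 top z@ 455 508.5 [85.7 87.4]
scene handle_end [467. 123.  83.] 0.46
ax [525.06178708 118.33007299  78.85219557]
rows 5 [-1.0, 3.3, 2.1] [0.0, 0.0, 0.0] target [532.9 133.5  48.5] [-122.4  -14.1  -18.5]
rows 1 [-0.2, 0.8, 0.5] [0.0, 0.0, 0.0] target [532.9 133.5  67.5] [-122.4  -14.1  -18.5]
```

Bowl centre is at about (623,124) against the plate at (622.6,123.5), and level. Lowering.

apply_moves --pt "-1.1 3.7 2.3 0 0 0" --pt "-1.1 3.7 2.3 0 0 0" --pt "-1.1 3.7 2.3 0 0 0" --pt "-1.1 3.7 2.3 0 0 0" --pt "-1.1 3.7 2.3 0 0 0"

```text
time: 26.08
tool_pos: [532.5, 133.8, 45.6]
tcp_rot: [-122.4, -14.0, -18.4]
ft_force: [0.1, -0.4, -3.1]
finger_gap: 18.4
grip_force: 107.9
```

apply_moves --pt "-0.1 0.4 0.2 0 0 0" --pt "-0.1 0.4 0.2 0 0 0" --pt "-0.1 0.4 0.2 0 0 0" --pt "-0.1 0.4 0.2 0 0 0" --pt "0 0 0 0 0 0"

```text
time: 26.7
tool_pos: [532.5, 133.5, 44.2]
tcp_rot: [-122.4, -14.1, -18.4]
ft_force: [0.1, -0.1, -2.2]
finger_gap: 18.1
grip_force: 107.9
```

```bash
python3 - <<'E'
from hm import *
st();p,R=cur();print("ax",p-20*R.as_matrix()[:,2])
E
```

```text
t 26.7 q [-27.3  12.2 124.5  67.3  67.8  31.2] p [532.5 133.5  44.2] rpy [-122.4  -14.1  -18.4] gap 18.1 F [ 0.1 -0.1 -2.2] T [-0.71  0.58 -0.02] g 107.9
ax [524.74044332 118.34083311  54.54925994]
```

apply_moves --pt "-0.1 0.3 0.2 0 0 0" --pt "-0.1 0.3 0.2 0 0 0" --pt "-0.1 0.3 0.2 0 0 0" --pt "-0.1 0.3 0.2 0 0 0" --pt "0 0 0 0 0 0"

```text
time: 27.32
tool_pos: [532.5, 133.7, 42.8]
tcp_rot: [-122.4, -14.1, -18.4]
ft_force: [-2.0, 1.5, 0.4]
finger_gap: 17.9
grip_force: 107.8
```

apply_moves --pt "-0.1 0.3 0.2 0 0 0" --pt "-0.1 0.3 0.2 0 0 0" --pt "0 0 0 0 0 0" --pt "0 0 0 0 0 0" --pt "0 0 0 0 0 0"

```text
time: 27.95
tool_pos: [532.4, 133.8, 42.0]
tcp_rot: [-122.4, -14.0, -18.4]
ft_force: [-4.2, 1.6, 5.7]
finger_gap: 18.3
grip_force: 108.1
```

```bash
python3 - <<'E'
from hm import *
st();handle(455,562,120,30,75)
E
```

```text
t 27.95 q [-27.3  12.6 124.4  67.4  67.8  30.9] p [532.4 133.8  42. ] rpy [-122.4  -14.   -18.4] gap 18.3 F [-4.2  1.6  5.7] T [0.25 0.06 0.64] g 108.1
top 194 xmin/max 466.3 551.6 y@ 508.5 117.7 yaw 2.5 top z@ 455 508.5 [62.2 62.6]
top handle_end [467. 117.  51.] 0.84
top grip [504. 119.  52.] 0.89
top pan [625. 123.  21.] 0.84
scene 59 xmin/max 465.8 541.2 y@ 508.5 120.1 yaw -3.8 top z@ 455 508.5 [59.1 60.6]
scene handle_end [464. 116.  52.] 0.5
scene grip [509. 115.  50.] 0.37
```

apply_moves --pt "0 0 0 0 0 0" --pt "0 0 0 0 0 0" --pt "0 0 0 0 0 0" --pt "0 0 0 0 0 0" --pt "0 0 0 0 0 0" --fingers 30

```text
time: 28.98
tool_pos: [532.5, 133.6, 41.8]
tcp_rot: [-122.4, -14.0, -18.4]
ft_force: [-0.2, 0.5, -0.2]
finger_gap: 29.8
grip_force: 0.0
```

```bash
python3 - <<'E'
from hm import *
st();handle(455,562,120,30,75)
E
```

```text
t 28.98 q [-27.3  12.6 124.4  67.4  67.7  30.9] p [532.5 133.6  41.8] rpy [-122.4  -14.   -18.4] gap 29.8 F [-0.2  0.5 -0.2] T [-0.32  0.15 -0.  ] g 0.0
top 189 xmin/max 466.3 551.2 y@ 508.5 117.5 yaw 2.3 top z@ 455 508.5 [61.9 62.5]
top handle_end [470. 115.  52.] 0.82
top grip [504. 116.  48.] 0.9
top pan [623. 123.  19.] 0.67
scene 53 xmin/max 464.4 542.3 y@ 508.5 118.8 yaw -3.0 top z@ 455 508.5 [58.3 60.8]
scene grip [508. 115.  48.] 0.6
```

Released without disturbance. Retreating.

apply_moves --pt "0 0 -6 0 0 0" --pt "0 0 -12 0 0 0" --pt "0 0 -20 0 0 0" --pt "0 0 -25 0 0 0" --pt "0 0 -25 0 0 0"

```text
time: 30.0
tool_pos: [497.6, 65.6, 88.3]
tcp_rot: [-122.4, -14.1, -18.4]
ft_force: [0.0, 0.9, -0.0]
finger_gap: 30.2
grip_force: 0.0
```

```bash
python3 - <<'E'
from hm import *
st();handle(455,562,120,30,75)
def pl(c,uv,z):
    k=eyes.get_calibration(c);R=np.array(k["R"]);C=-R.T@np.array(k["t"]).ravel();r=R.T@np.linalg.inv(np.array(k["intrinsics"]))@[uv[0],uv[1],1];return (C+r*(z-C[2])/r[2])[:2]
for c in("top","scene"):
    eyes.snapshot(c)
    for r in models.cut_out("pan",c)[:1]:
        m=r["pixels"];v,u=np.nonzero(m);B=np.array([pl(c,a,82) for a in zip(u,v)]);B=B[B[:,0]>572]
        print(c,r["confidence"],"bowl at rim z: ",B.min(0).round(),B.max(0).round())
E
```

```text
t 30.0 q [-37.9   4.8 125.9  59.4  77.3  33.2] p [497.6  65.6  88.3] rpy [-122.4  -14.1  -18.4] gap 30.2 F [ 0.   0.9 -0. ] T [-0.34  0.19 -0.01] g 0.0
top 319 xmin/max 466.2 551.0 y@ 508.5 116.2 yaw 1.5 top z@ 455 508.5 [62.8 62.5]
top handle_end [620. 121.  18.] 0.63
top grip [505. 115.  50.] 0.94
top pan [622. 121.  20.] 0.86
scene 213 xmin/max 465.0 541.4 y@ 508.5 117.3 yaw 2.5 top z@ 455 508.5 [61.2 61.5]
scene handle_end [466. 120.  51.] 0.62
scene grip [508. 118.  51.] 0.62
top 0.87 bowl at rim z:  [572.  71.] [583. 167.]Traceback (most recent call last):
  File "<stdin>", line 9, in <module>
    return umr_minimum(a, axis, None, out, keepdims, initial, where)
ValueError: zero-size array to reduction operation minimum which has no identity
```

```bash
python3 -c "
from bench import job
print(job.hand_in())"
```

```text
the job is handed in; nothing more can be done
None
```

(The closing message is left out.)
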